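Plug a sensor into a flow cell and tug-test its catch

ROBOT

A 6-joint arm with a two-finger parallel gripper is mounted at the origin on the work surface. World frame = base frame: x ahead of the robot, y to its left, z up, the work surface at z = 0. Lengths are in mm, angles in rad, forces in N, time in s.
With the tool pointing down it reaches from about 400 to 825 mm from the base axis. Payload 7 kg.
Tool frame: the origin (TCP) lies at the very end of the fingers, on their centre line; the grasp point (between the pads) lies 19 mm behind it; x points along the fingers, y is the direction in which the jaws open and shut, and the axes are right-handed (so a half turn about x gives the same grasp; the last joint's range is limited). The gripper opens to 88 mm and grips with 3 to 60 N. Pads are 19 mm wide; open, the fingers measure 130 mm over their backs; the gripper's body (78 mm by 193 mm) begins 47 mm behind the grasp point.
Start: joints at [-0.841, 0.359, 0.012, 0, -1.224, -0.288], TCP at [288.579, -610.178, 226.561] pointing down, gripper open.
Joint ranges: [-3.07, 3.07], [-1.43, 2.12], [-1.02, 1.25], [-3.03, 1.67], [-3.05, -0], [-3.03, 3.03]. Speed limits (rad/s): [2.39, 2.39, 3.01, 3.14, 3.14, 3.14].

INTERFACE

Orientations are given as a unit quaternion [w, x, y, z].
In Python, from cell import r, viewer gives the robot as it stands. The module is installed in compiled form; this text tells all that it offers.
- The arm moves only by the tool send_rows, never from a script. Its argument "steps" is a list of rows, each a list of 3 entries, a list of its own where there are three numbers: the shift along the world's x, y, z in mm, then the turn, a rotation vector about the world's x, y, z in rad, then the opening in per cent of the stroke, from 0 (shut) to 100 (fully open). In form: [[[dx, dy, dz], [ax, ay, az], claw], ...]. A call has 1 to 12 rows; each row is the pose to reach, as a shift and turn from the pose measured when the call began; what a row does not reach only later rows make up. A row lasts 1/8 s, in which the tool goes at most 62.5 mm and 10.7 degrees, less where a joint would pass 70% of its speed; a pose out of reach is approached as far as the arm can. A call with a gripper value outside its range is refused whole. The fingers move at their own pace and stop on an object; "newtons" is the grip in N (left out, the last holds). Time passes only in rows, so rows that repeat a pose let the fingers close. It gives the time, the measured TCP pose, the force and the opening at its end, in the units of the state.
- r.sense(): the state, without advancing time (a new reading comes with each control period).
- viewer.snapshot(name): name is "scene" or "top" or "wrist"; returns the picture (420x560x3 uint8, red, green, blue); there is no depth.
- viewer.camera_model(name): a dict with "fx", "fy", "cx", "cy" (pixels), "D" ([k1, k2, p1, p2, k3] as OpenCV has them; the pictures are not rectified), "R" (3x3) and "t" (3): a world point X has camera coordinates R X + t; the wrist camera has in their place "mount" (4x4, takes a point from camera to tool coordinates, whose origin is the TCP and whose axes are the tool frame's). Camera axes: x right, y down, z forward; pixel columns grow to the right and rows downward; lengths in mm; the calibration is good to about 2 mm. A picture is of the moment at which its call begins: read the wrist's pose just before it. camera_model takes no time and is no camera call.
- r.sign_off(): hands the job in, once; it reports no verdict.
The state is a dict: "t": time; "joint_pos": joint angles; "qd": joint speeds; "tau": joint torques, N m; "eef_pos": TCP position; "orientation": TCP orientation; "contact_force": force on the tool from outside, world axes, zero at the start; "wrist_torque": the same for the moment, N m; "finger_gap": finger opening in mm.
Only numpy, scipy, OpenCV 4.12 (cv2) and the standard library are available. Lean on these libraries where they do the work, as an engineer would, in place of code of your own. Each camera call takes 0.05 s, during which the arm holds its last target.

TASK

Take the thick plug-in sensor from the storage stand and push it straight down into one of the two empty flow cells until its flange rests on the rim, without forcing it. Then, to verify that the catch retains it, tug it straight up with about 13 N, hold that pull for a second, and let it settle back home; if it comes out, that cell's catch is worn, so fit it in the other empty cell and test it there the same way. Leave it fully home and upright in the cell that passed, let go of it, and do not bump the fitted sensors or disturb anything else on the bench.

Things in the scene. Friction and masses are not known exactly. Their poses are not given: they have to be found in the camera images.
- sensor: Thick black plug-in sensor, 128 mm long, 0.13 to 0.25 kg, upright in a hole of the stand, hanging by its flange. Origin: its lower end; z up along it. Heights from there: steel nose 21 mm across (15 at the end) to 18.5; cone to 28.5, widening to a lip 31 mm across, to 31.5; neck 21 mm across to 41; flange 42 mm across to 47; head 34 mm across to 112 (grip here); socket 19 mm across to 128.
- sensor_flange (a point): Centre of the underside of the sensor's flange, 41 mm above its lower end. Fully home, it lies at the cell's rim point. With the catch closed the sensor has 1 to 5 mm of free lift, different in each cell and not known beforehand; then the catch bears and gives only slightly.
- sensor_head (a point): A point on the sensor's axis in its head, 92 mm above its lower end: the height to grip.
- cell_a: Empty flow cell, fixed: white plastic, foot 76 x 76 x 10 mm, round barrel 67 mm across, 65 mm tall; bore 34 mm wide, 25 mm wide from 23 mm below the rim down. Origin: centre of its underside. Two sprung steel bars under the rim at its +x and -x sides are the catch: the sensor's cone parts them and they snap in over its lip in the last 3 to 7 mm before the flange is home. Catch sound or worn, not known beforehand.
- cell_a_rim (a point): Centre of the rim of cell_a, 65 mm above the bench; z up. A sound catch takes 7 to 16 N to push past and then holds any tug up to 24 N; a worn one takes 2 to 7 N and lets the sensor out again at less than 7 N. One of the two empty cells is sound.
- cell_b: Empty flow cell, fixed: white plastic, foot 76 x 76 x 10 mm, round barrel 67 mm across, 65 mm tall; bore 34 mm wide, 25 mm wide from 23 mm below the rim down. Origin: centre of its underside. Two sprung steel bars under the rim at its +x and -x sides are the catch: the sensor's cone parts them and they snap in over its lip in the last 3 to 7 mm before the flange is home. Catch sound or worn, not known beforehand.
- cell_b_rim (a point): Centre of the rim of cell_b, 65 mm above the bench; z up. A sound catch takes 7 to 16 N to push past and then holds any tug up to 24 N; a worn one takes 2 to 7 N and lets the sensor out again at less than 7 N. One of the two empty cells is sound.
- cell_c: Flow cell in the same row with a slim black sensor fitted under a nut; fixed; 120 mm tall, 67 mm across (head 30 mm). Not to be bumped. Origin: centre of its underside.
- cell_d: Flow cell in the same row with a slimmer black sensor fitted under a nut; fixed; 126 mm tall, 67 mm across (head 25 mm). Not to be bumped. Origin: centre of its underside.
- stand: Grey storage stand, fixed, 76 x 156 mm, its top plate 60 mm above the bench with two 35 mm holes 38 mm either side of its centre along its y axis. Origin: centre of its underside.
- electrode: Slim glass electrode with a 41 mm flange and a small black cap, in the stand's other hole; top 19 mm above the stand's plate. Leave it. Origin: its lower end.
- buffer_tall: White bottle, 62 mm across, 125 mm tall; bystander. Origin: centre of its underside.
- buffer_jar: Clear jar, 68 mm across, 85 mm tall; bystander. Origin: centre of its underside.
- beaker: White plastic beaker, 72 mm across, 85 mm tall; bystander. Origin: centre of its underside.
- wrench: Steel wrench, 170 mm long, lying flat; bystander. Origin: on its underside near the middle.
- union_nut: Loose white union nut, 60 mm across, 22 mm tall; bystander. Origin: centre of its underside.
- gasket: Loose black rubber gasket, 48 mm across, 6 mm thick; bystander. Origin: centre of its underside.
Things that resemble listed ones, but are neither listed nor needed, are in the scene too. What is meant by the sensor is not blue, orange or pink, and is the larger of those in its own colour.

How it is judged:
By the outcome, as a careful person would: the job done as asked, in the order asked, and still so for the second after the job is handed in, with the robot touching nothing.
It also fails if it takes over 72 s, if anything falls off the work surface, if the arm or the gripper's body presses on something with over 40 N, if the wrist force passes 120 N, or if a joint passes its speed limit or range.

## Working session

There is one attempt and no reset: what is moved stays moved. The work goes in short steps, Python scripts to look and compute and a tool call to move; the robot and the scene stay as the last step left them, time stands still between calls to the robot, and variables do not carry over. Pictures are saved under pics/ and viewed, and the job is handed in when it is done.

Besides the shell and the picture viewer there is one more tool, called after "Request:" as name([rows], argument=value, ...), one row to a line, values as JSON. send_rows: Moves the arm, as the interface text tells. Its arguments: {"type":"object","properties":{"steps":{"type":"array","items":{"type":"array"}},"newtons":{"type":"number"}},"required":["steps"]}

```bash
mkdir -p pics; python3 - <<'E'
from cell import r, viewer
import cv2, json
print(r.sense())
for n in ["scene","top","wrist"]:
    im=viewer.snapshot(n); cv2.imwrite(f"pics/{n}0.png",im[:,:,::-1])
    print(n,viewer.camera_model(n))
E
```

```text
{'t': 0.0, 'joint_pos': array([-8.40952481e-01,  3.59411121e-01,  1.10872478e-02, -3.34831080e-04,
       -1.22407760e+00, -2.88103122e-01]), 'qd': array([-6.05967339e-04, -2.62102956e-04,  1.06062148e-04, -5.92760799e-05,
       -1.37142233e-03,  9.42926872e-04]), 'tau': array([ 6.81620240e-04, -5.82713270e+01,  2.93075609e+01,  6.99726373e+00,
        7.39057374e-03, -2.01829639e-04]), 'eef_pos': array([ 288.35157207, -609.79555512,  225.62211478]), 'orientation': array([ 0.6897584 , -0.154323  ,  0.69011708,  0.15542261]), 'contact_force': array([-0.54540812,  0.02024342, -0.01408692]), 'wrist_torque': array([-0.03009533, -0.01489034, -0.06207866]), 'finger_gap': 87.60257312397762}
scene {'fx': 412.258628808692, 'fy': 412.258628808692, 'cx': 282.85885243908797, 'cy': 207.7831786847952, 'D': array([-0.08777881,  0.        ,  0.        ,  0.        ,  0.        ]), 'R': array([[ 0.68674924,  0.7266315 , -0.01954852],
       [ 0.49034717, -0.48295121, -0.72547762],
       [-0.53659587,  0.48863565, -0.68796808]]), 't': array([-331.6371719 , -193.48554388, 1680.33996021])}
top {'fx': 
[... 218 characters left out ...]
02370065],
       [-0.99486791,  0.00906757, -0.10077506],
       [ 0.10095939,  0.02290273, -0.9946269 ]]), 't': array([-30.5354147 , 537.92906089, 970.90340804])}
wrist {'fx': 369.041002025906, 'fy': 369.041002025906, 'cx': 280.5324594464074, 'cy': 208.93014506609038, 'D': array([-0.02737624,  0.        ,  0.        ,  0.        ,  0.        ]), 'mount': array([[ 3.20168195e-04, -2.83603629e-01,  9.58941541e-01,
        -1.57262589e+02],
       [ 9.99999920e-01, -1.40620882e-04, -3.75464767e-04,
         1.33327785e-02],
       [ 2.41330376e-04,  9.58941584e-01,  2.83603561e-01,
        -7.59263036e+01],
       [ 0.00000000e+00,  0.00000000e+00,  0.00000000e+00,
         1.00000000e+00]])}
```

View pics/scene0.png

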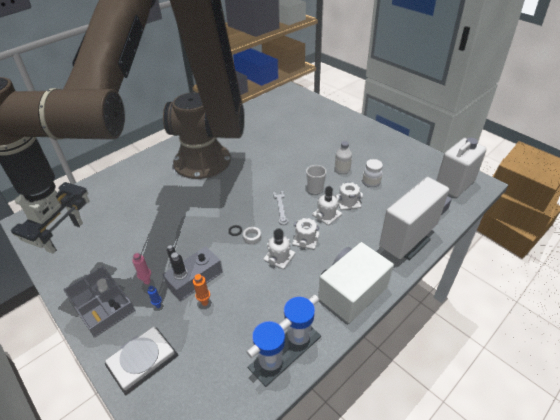

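View pics/top0.png

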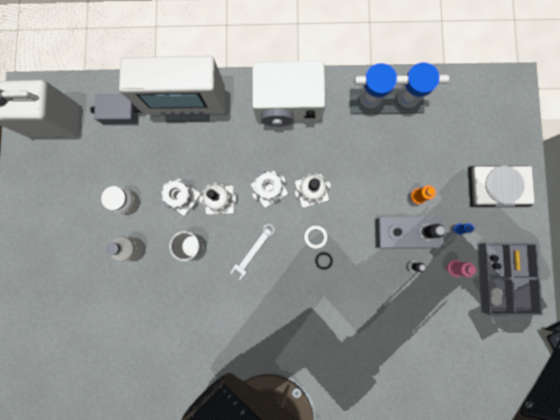

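View pics/wrist0.png

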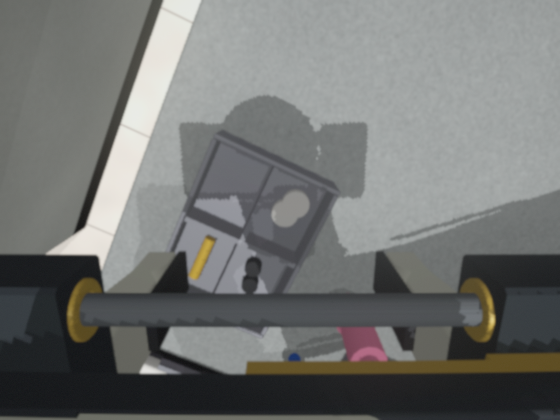

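```bash
cat > h.py <<'E'
import numpy as np, cv2
from scipy.spatial.transform import Rotation as Ro
from cell import r, viewer
def cam(n,s=None):
    m=viewer.camera_model(n); K=np.array([[m['fx'],0,m['cx']],[0,m['fy'],m['cy']],[0,0,1]])
    if n=='wrist':
        q=np.array(s['orientation']); A=Ro.from_quat(q[[1,2,3,0]]).as_matrix()
        M=m['mount']; Rc=A@M[:3,:3]; c=A@M[:3,3]+s['eef_pos']
        R=Rc.T; t=-R@c
    else: R,t=m['R'],m['t']
    return K,m['D'],R,t
def ray(c,uv):
    K,D,R,t=c; p=cv2.undistortPoints(np.array([[uv]],float),K,D)[0,0]
    return -R.T@t, R.T@np.array([p[0],p[1],1])
def onz(c,uv,z):
    o,d=ray(c,uv); return o+d*(z-o[2])/d[2]
def proj(c,X):
    K,D,R,t=c; return cv2.projectPoints(np.array(X,float).reshape(-1,1,3),cv2.Rodrigues(R)[0],t,K,D)[0][:,0]
E
python3 - <<'E'
import cv2
t=cv2.imread('pics/top0.png'); s=cv2.imread('pics/scene0.png')
a=cv2.resize(t[200:290,360:490],None,fx=4,fy=4,interpolation=2)[:300]
a=cv2.resize(t[180:285,370:480],(550,525),interpolation=2)
b=cv2.resize(s[230:320,130:240],(660,540),interpolation=2)
c=cv2.resize(t[165:225,150:340],(760,240),interpolation=2)
d=cv2.resize(s[170:270,255:375],(720,600),interpolation=2)
for n,i in zip('abcd',(a,b,c,d)): cv2.imwrite(f'pics/crop_{n}.png',i)
E
```

```text
(no output)
```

View pics/crop_a.png

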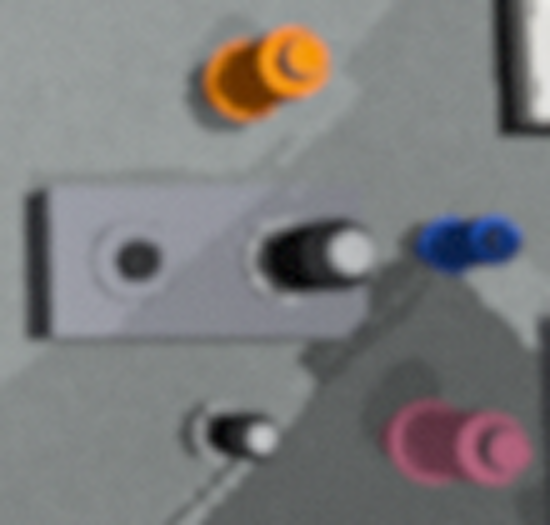

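View pics/crop_b.png

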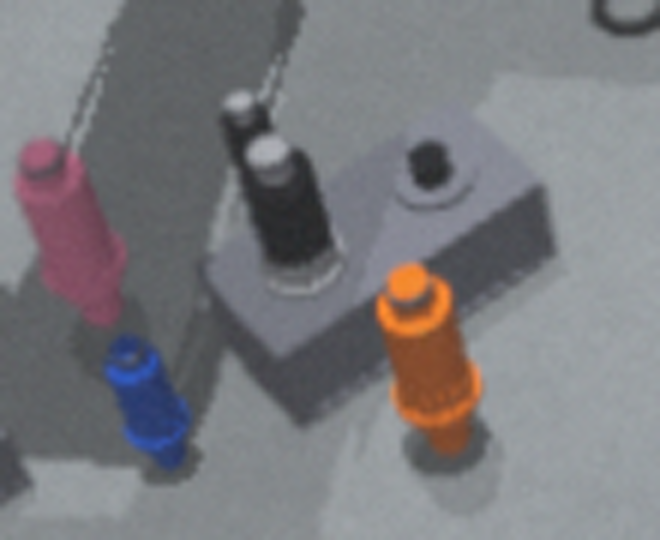

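View pics/crop_c.png

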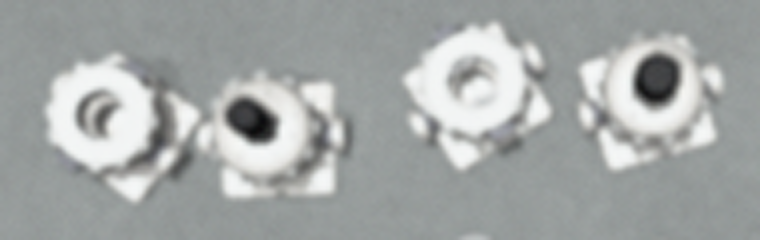

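View pics/crop_d.png

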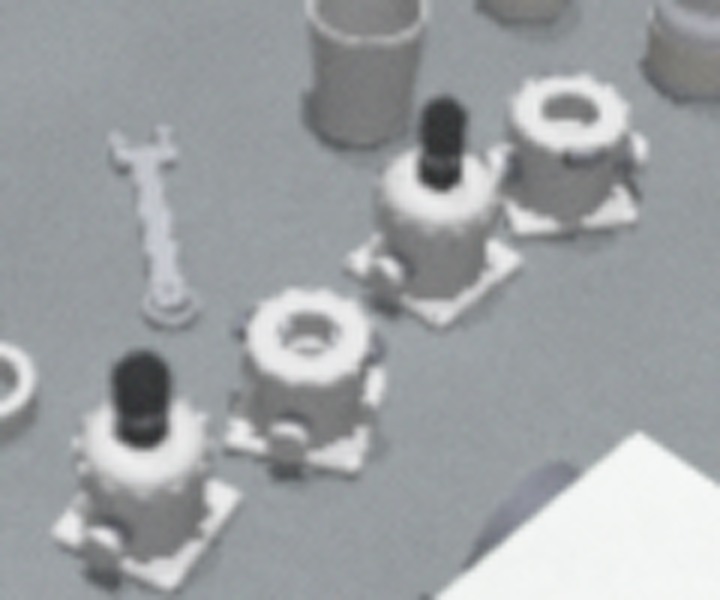

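```bash
python3 - <<'E'
from h import *
T=cam('top');S=cam('scene')
def tri(u,v):
    o1,d1=ray(T,u);o2,d2=ray(S,v);d1/=np.linalg.norm(d1);d2/=np.linalg.norm(d2)
    A=np.stack([d1,-d2],1);x=np.linalg.lstsq(A,o2-o1,rcond=None)[0]
    p=o1+d1*x[0];q=o2+d2*x[1];return ((p+q)/2).round(1),np.linalg.norm(p-q).round(1)
# sensor socket top, crop a scale 5 off(370,180); crop b scale 6 off (130,230)
A=lambda x,y:(370+x/5-.4,180+y/5-.4); B=lambda x,y:(130+x/6-.4,230+y/6-.4)
C=lambda x,y:(150+x/4-.4,165+y/4-.4); D=lambda x,y:(255+x/6-.4,170+y/6-.4)
print('socket top',tri(A(350,250),B(268,152)),onz(T,A(352,249),147),onz(S,B(268,152),147))
print('small black',tri(A(260,438),B(240,103)))
print('blue',tri(A(496,240),B(128,350)),'pink',tri(A(502,450),B(44,158)),'orange',tri(A(300,60),B(408,280)))
print('electrode cap',tri(A(138,260),B(430,163)),onz(T,A(138,260),79))
for nm,u,v in [('left',C(99,115),D(570,109)),('right',C(472,82),D(310,333))]:
    print(nm,tri(u,v),onz(T,u,65),onz(S,v,65))
print('headc',tri(C(248,117),D(443,110)),'headd',tri(C(657,77),D(142,365)))
a=r.sense();q=a['orientation'];print(Ro.from_quat(q[[1,2,3,0]]).as_matrix().round(2))
# stand corners top plate z=60
for p in [A(48,188),A(48,335),A(350,335)]: print(onz(T,p,60).round(1))
# bore refine: white rim contour in top picture
im=cv2.imread('pics/top0.png')
E
```

```text
socket top (array([ 477.5, -402.7,  145. ]), np.float64(0.1)) [ 477.85165007 -402.76325376  147.        ] [ 479.1614837  -403.34236701  147.        ]
small black (array([ 390.3, -377.7,   87.5]), np.float64(0.6))
blue (array([ 484.1, -496.5,   87.5]), np.float64(1.2)) pink (array([ 386. , -476.2,  122.8]), np.float64(1.1)) orange (array([ 568. , -391.6,  124.8]), np.float64(0.1))
electrode cap (array([ 477.2, -326.2,   73.2]), np.float64(1.6)) [ 476.50519689 -325.15187037   79.        ]
left (array([579. , 231.3,  66.8]), np.float64(0.9)) [578.92836744 231.46011963  65.        ] [577.8772255  233.55496119  65.        ]
right (array([598.2,  -5.9,  65.3]), np.float64(1.9)) [597.6269042   -6.63456377  65.        ] [598.42794742  -4.85402513  65.        ]
headc (array([569.1, 125.4, 123.7]), np.float64(3.3)) headd (array([ 591. , -119.2,  119.3]), np.float64(2.2))
[[-0.   -0.43  0.9 ]
 [ 0.    0.9   0.43]
 [-1.    0.   -0.  ]]
[ 513.8 -286.9   60. ]
[ 440.3 -284.5   60. ]
[ 439.2 -434.1   60. ]
```

Request:
send_rows([
  [[40, 50, 0], [0, 0, 0], 65],
  [[80, 95, 0], [0, 0, 0], 65],
  [[120, 140, 0], [0, 0, 0], 65],
  [[155, 185, 0], [0, 0, 0], 65],
  [[160, 192, 0], [0, 0, 0], 65],
  [[160, 192, 0], [0, 0, 0], 65],
  [[160, 192, 0], [0, 0, 0], 65],
], newtons=25)

```text
t: 1.02
eef_pos: [447.7, -418.7, 225.7]
orientation: [0.69, -0.154, 0.69, 0.155]
contact_force: [0.1, -1.0, 0.0]
finger_gap: 57.1
```

```bash
python3 - <<'E'
from h import *
s=r.sense(); im=viewer.snapshot('wrist'); cv2.imwrite('pics/w1.png',im[:,:,::-1])
print(s['t'],s['eef_pos'],s['orientation'],s['finger_gap'],s['contact_force'])
c=cam('wrist',s); print(proj(c,[[478,-403,147],[478,-403,66],[478,-403,60]]),proj(c,s['eef_pos']))
E
```

```text
1.025 [ 447.69114533 -418.66827737  225.66955925] [ 0.68972042 -0.15406793  0.69029942  0.15503395] 57.076243224125996 [ 0.13222123 -1.04251162  0.00235021]
[[282.26787567 264.27961532]
 [281.75996001 226.220835  ]
 [281.73150851 224.09021574]] [[280.64899857 269.29019715]]
```

View pics/w1.png

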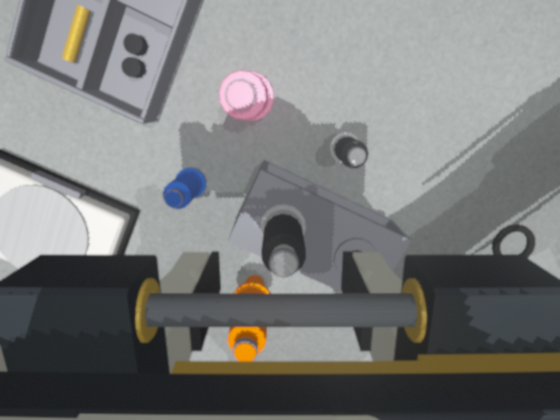

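```bash
python3 - <<'E'
import cv2
i=cv2.imread('pics/w1.png')[190:290,230:350]
cv2.imwrite('pics/w1c.png',cv2.resize(i,(720,600),interpolation=2))
E
```

```text
(no output)
```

View pics/w1c.png

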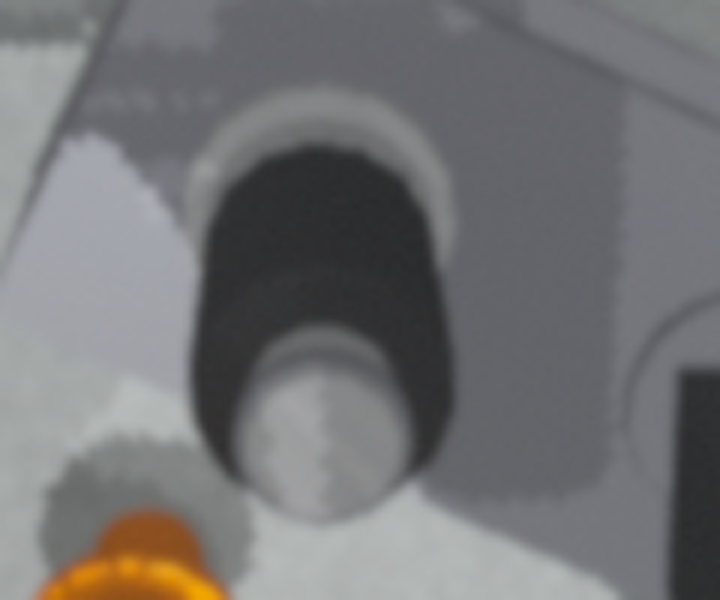

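```bash
python3 - <<'E'
from h import *
import numpy as np
class S(dict):pass
s=r.sense(); c=cam('wrist',s)
print(onz(c,(283.8,261.9),147))
# head top edge r17 z 131: silhouettes x 190..456 near row ~390
print(proj(c,[[479,-404.3,147],[479,-404.3,131]]))
# flange outline top edge: center from ring crop: left 183,right 460, top 85
print(onz(c,(230+321.5/6-.4,190+(85+138)/6-.4),65))
E
```

```text
[ 475.80501079 -402.9650304   147.        ]
[[280.11416391 264.9513869 ]
 [280.11255582 255.68879656]]
[ 478.13617751 -401.60803364   65.        ]
```

Request:
send_rows([
  [[29.5, 16, -10], [0, 0, 0], 65],
  [[29.5, 16, -50], [0, 0, 0], 65],
  [[29.5, 16, -95], [0, 0, 0], 65],
  [[29.5, 16, -125], [0, 0, 0], 65],
  [[29.5, 16, -134], [0, 0, 0], 65],
  [[29.5, 16, -134], [0, 0, 0], 65],
  [[29.5, 16, -134], [0, 0, 0], 65],
])

```text
t: 1.95
eef_pos: [477.8, -403.6, 93.2]
orientation: [0.69, -0.154, 0.69, 0.154]
contact_force: [0.3, 1.2, 0.9]
finger_gap: 57.0
```

Request:
send_rows([
  [[0, 0, 0], [0, 0, 0], 30],
  [[0, 0, 0], [0, 0, 0], 30],
  [[0, 0, 0], [0, 0, 0], 30],
  [[0, 0, 0], [0, 0, 0], 30],
  [[0, 0, 0], [0, 0, 0], 30],
  [[0, 0, 0], [0, 0, 0], 30],
], newtons=30)

```text
t: 2.7
eef_pos: [477.8, -403.5, 93.6]
orientation: [0.69, -0.154, 0.69, 0.154]
contact_force: [-2.7, 2.9, 5.0]
finger_gap: 33.8
```

Request:
send_rows([
  [[0, 0, 5], [0, 0, 0], 20],
  [[0, 0, 20], [0, 0, 0], 20],
  [[0, 0, 45], [0, 0, 0], 20],
  [[0, 0, 70], [0, 0, 0], 20],
  [[0, 0, 90], [0, 0, 0], 20],
  [[0, 0, 95], [0, 0, 0], 20],
  [[0, 0, 95], [0, 0, 0], 20],
  [[0, 0, 95], [0, 0, 0], 20],
], newtons=45)

```text
t: 3.7
eef_pos: [477.3, -403.2, 187.6]
orientation: [0.69, -0.154, 0.69, 0.155]
contact_force: [0.9, -0.3, -1.7]
finger_gap: 33.0
```

```bash
python3 - <<'E'
from h import *
s=r.sense(); print(s['t'],s['eef_pos'],s['finger_gap'],s['contact_force'],s['wrist_torque'])
im=viewer.snapshot('wrist'); cv2.imwrite('pics/w2.png',im[:,:,::-1]);cv2.imwrite('pics/w2c.png',cv2.resize(im[150:290,200:360,::-1],(640,560),interpolation=2))
im=viewer.snapshot('scene');cv2.imwrite('pics/s2c.png',cv2.resize(im[190:320,110:270,::-1],(720,585),interpolation=2))
E
```

```text
3.7 [ 477.29144254 -403.18819985  187.60609311] 33.0398369781248 [ 0.94368489 -0.32241726 -1.73580748] [ 0.03526072 -0.01017889  0.00590376]
```

View pics/w2.png

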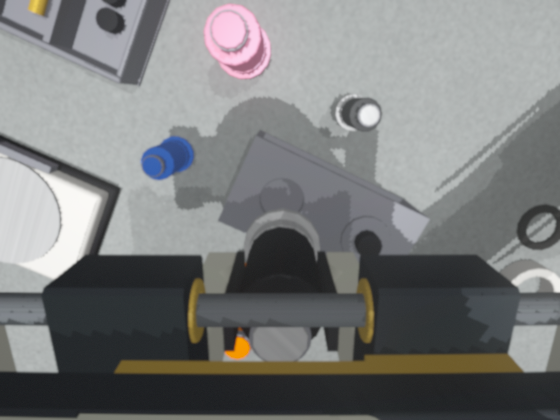

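View pics/s2c.png

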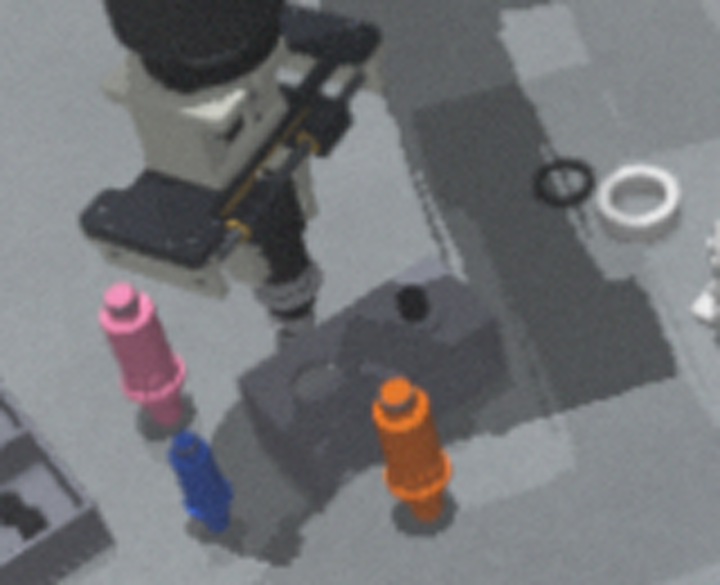

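View pics/w2c.png

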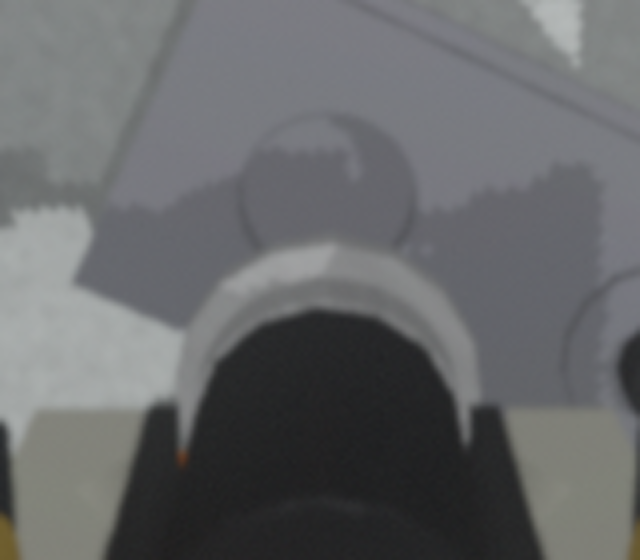

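```bash
python3 - <<'E'
from h import *
s=r.sense(); c=cam('wrist',s); e=s['eef_pos']
q=s['orientation'];A=Ro.from_quat(q[[1,2,3,0]]).as_matrix()
a=np.linspace(0,2*np.pi,13)[:-1]
for dz in (-2,0,2):
  # flange top rim at tool x = 33.6-6=27.6; underside 33.6
  P=[e+A@np.array([33.6-5,21*np.cos(t),dz+21*np.sin(t)]) for t in a]
  p=proj(c,P); print(dz,'top edge minrow',p[:,1].min().round(1),'cols',p[:,0].min().round(1),p[:,0].max().round(1))
  P=[e+A@np.array([33.6,21*np.cos(t),dz+21*np.sin(t)]) for t in a]
  p=proj(c,P); print(dz,'under edge minrow',p[:,1].min().round(1),'cols',p[:,0].min().round(1),p[:,0].max().round(1))
E
```

```text
-2 top edge minrow 205.2 cols 241.8 319.5
-2 under edge minrow 202.6 cols 242.7 318.6
0 top edge minrow 208.9 cols 241.9 319.4
0 under edge minrow 206.2 cols 242.8 318.5
2 top edge minrow 212.5 cols 242.0 319.3
2 under edge minrow 209.8 cols 242.9 318.4
```

Request:
send_rows([
  [[0, 0, 27], [0, 0, 0], 20],
  [[10, 50, 27], [0, 0, 0], 20],
  [[20, 105, 27], [0, 0, 0], 20],
  [[30, 160, 27], [0, 0, 0], 20],
  [[40, 215, 27], [0, 0, 0], 20],
  [[50, 270, 27], [0, 0, 0], 20],
  [[60, 325, 27], [0, 0, 0], 20],
  [[67, 365, 27], [0, 0, 0], 20],
  [[67, 372, 27], [0, 0, 0], 20],
  [[67, 372, 27], [0, 0, 0], 20],
  [[67, 372, 27], [0, 0, 0], 20],
])

```text
t: 5.18
eef_pos: [544.1, -32.2, 214.4]
orientation: [0.69, -0.154, 0.69, 0.154]
contact_force: [0.1, 0.6, -3.2]
finger_gap: 33.5
```

```bash
python3 - <<'E'
from h import *
s=r.sense(); print(s['t'],s['eef_pos'],s['finger_gap'],s['contact_force'],s['joint_pos'])
im=viewer.snapshot('wrist'); cv2.imwrite('pics/w3.png',im[:,:,::-1])
c=cam('wrist',s);print(proj(c,[598,-5.7,65]))
E
```

```text
5.175 [544.11131604 -32.19352691 214.44676139] 33.51363237991879 [ 0.05522212  0.55530018 -3.16864259] [ 2.99991155e-01  1.54673013e-01 -2.92818485e-01 -7.41843964e-04
 -1.12402890e+00 -1.43123043e+00]
[[281.71178027 257.16241148]]
```

View pics/w3.png

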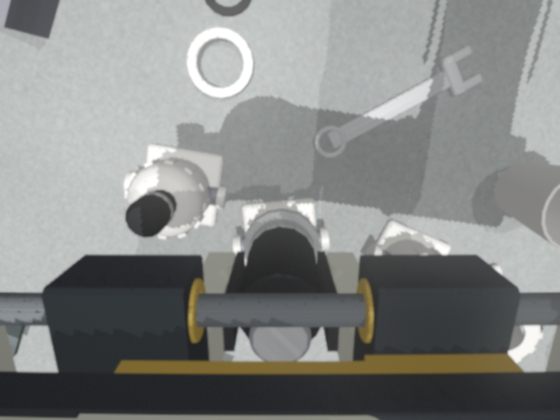

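Request:
send_rows([
  [[40, 19, 0], [0, 0, 0], 20],
  [[75, 35, 0], [0, 0, 0], 20],
  [[80, 38, 0], [0, 0, 0], 20],
  [[80, 38, 0], [0, 0, 0], 20],
  [[80, 38, 0], [0, 0, 0], 20],
])

```text
t: 5.85
eef_pos: [623.4, 4.9, 214.6]
orientation: [0.69, -0.153, 0.691, 0.154]
contact_force: [0.2, 1.0, -2.9]
finger_gap: 33.2
```

```bash
python3 - <<'E'
from h import *
s=r.sense(); print(s['t'],s['eef_pos'].tolist(),s['orientation'].tolist())
im=viewer.snapshot('wrist'); cv2.imwrite('pics/w4.png',im[:,:,::-1])
cv2.imwrite('pics/w4c.png',cv2.resize(im[90:230,200:360,::-1],(800,600),interpolation=2)) if 0 else cv2.imwrite('pics/w4c.png',cv2.resize(im[90:210,210:350,::-1],(700,600),interpolation=2))
c=cam('wrist',s);print(proj(c,[598,-5.7,65]))
E
```

```text
5.85 [623.3765017587623, 4.8661765986139525, 214.64250381447584] [0.6899141163377404, -0.15340337794546147, 0.6905143353395663, 0.15386964744027187]
[[281.92710748 160.47391282]]
```

View pics/w4c.png

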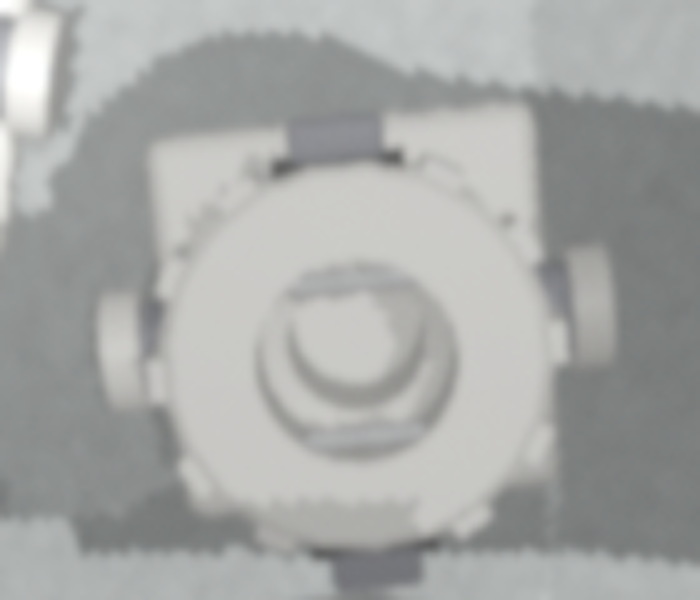

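View pics/w4.png

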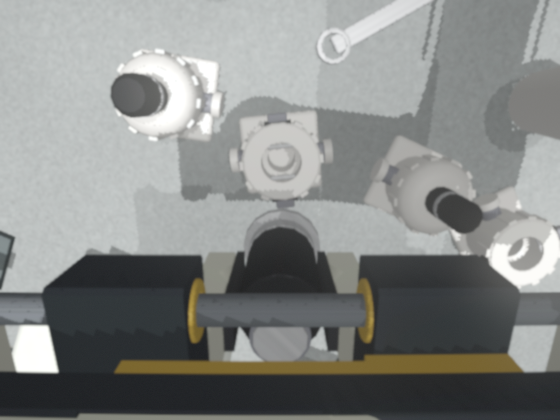

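```bash
python3 - <<'E'
from h import *
s=r.sense(); c=cam('wrist',s); e=s['eef_pos']
q=s['orientation'];A=Ro.from_quat(q[[1,2,3,0]]).as_matrix()
X=onz(c,(281.0,161.8),65);print('rim',X)
print('tool axis',A[:,0],A[:,2])
# flange in current image
im=cv2.imread('pics/w4.png');cv2.imwrite('pics/w4f.png',cv2.resize(im[195:265,235:330],(760,560),interpolation=2))
off=A@np.array([0,.9,2.4]);print('off',off)
print('delta tcp xy (wrist)',X-e-off)
print('delta (wrist, half)',X-e-off/2)
E
```

```text
rim [599.46557085  -5.77696713  65.        ]
tool axis [-6.28611009e-04  5.91183909e-04 -9.99999628e-01] [ 9.05524596e-01  4.24293653e-01 -3.18387268e-04]
off [ 1.79139505e+00  1.83327678e+00 -4.22869343e-05]
delta tcp xy (wrist) [ -25.75206588  -12.59922259 -149.83124772]
delta (wrist, half) [ -24.85636835  -11.68258419 -149.83126886]
```

View pics/w4f.png

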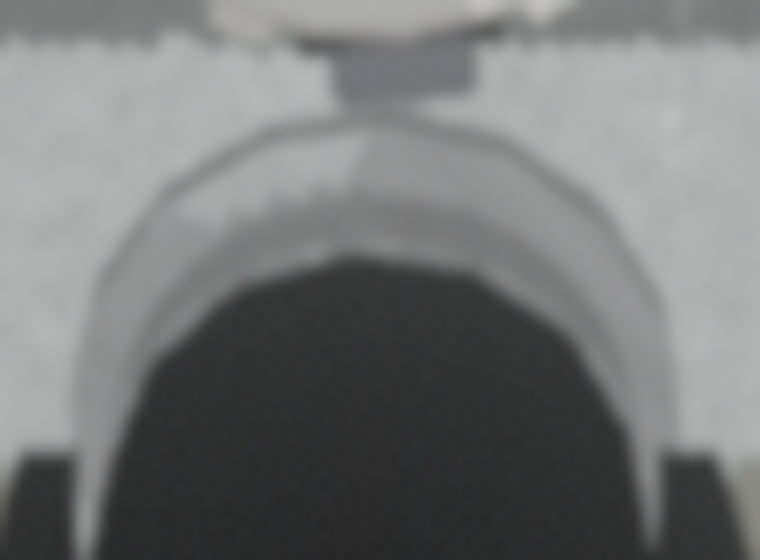

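Request:
send_rows([
  [[-20, -9, 0], [0, 0, 0], 20],
  [[-25.5, -11.5, -10], [0, 0, 0], 20],
  [[-25.5, -11.5, -35], [0, 0, 0], 20],
  [[-25.5, -11.5, -60], [0, 0, 0], 20],
  [[-25.5, -11.5, -68], [0, 0, 0], 20],
  [[-25.5, -11.5, -70], [0, 0, 0], 20],
  [[-25.5, -11.5, -70], [0, 0, 0], 20],
  [[-25.5, -11.5, -70], [0, 0, 0], 20],
])

```text
t: 6.9
eef_pos: [598.5, -6.4, 145.7]
orientation: [0.691, -0.153, 0.69, 0.154]
contact_force: [0.5, 0.9, -2.0]
finger_gap: 33.4
```

```bash
python3 - <<'E'
from h import *
s=r.sense(); print(s['t'],s['eef_pos'].tolist(),s['orientation'].tolist(),s['contact_force'])
im=viewer.snapshot('wrist'); cv2.imwrite('pics/w5.png',cv2.resize(im[150:290,200:360,::-1],(640,560),interpolation=2))
im=viewer.snapshot('scene');cv2.imwrite('pics/s5c.png',cv2.resize(im[170:280,240:380,::-1],(700,550),interpolation=2))
E
```

```text
6.9 [598.4595887669698, -6.39717218120093, 145.70486583524283] [0.6905417901779967, -0.1534855162345062, 0.6898482768749935, 0.15395969348045987] [ 0.50035362  0.87121728 -1.97772061]
```

View pics/w5.png

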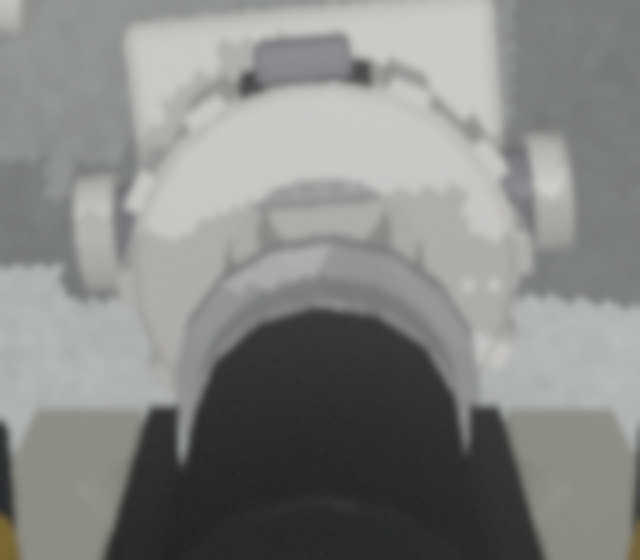

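View pics/s5c.png

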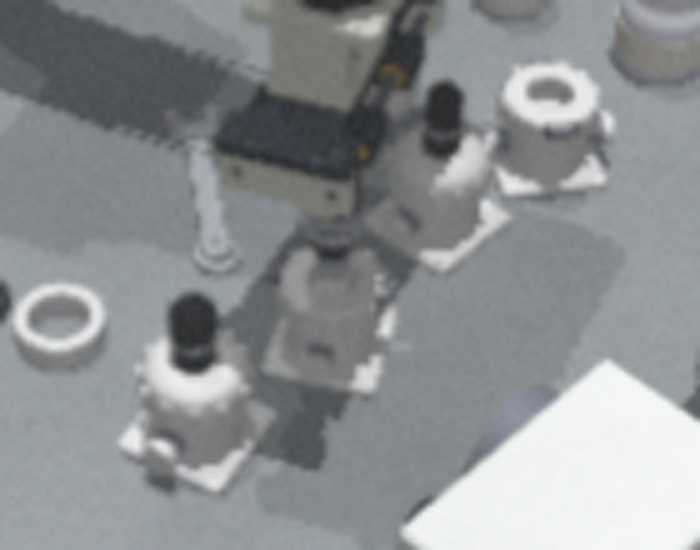

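Request:
send_rows([
  [[0, 0, -8], [0, 0, 0], 20],
  [[0, 0, -16], [0, 0, 0], 20],
  [[0, 0, -24], [0, 0, 0], 20],
  [[0, 0, -26], [0, 0, 0], 20],
  [[0, 0, -26], [0, 0, 0], 20],
])

```text
t: 7.62
eef_pos: [598.3, -6.4, 119.2]
orientation: [0.69, -0.154, 0.69, 0.154]
contact_force: [0.0, -0.5, -2.9]
finger_gap: 33.2
```

Request:
send_rows([
  [[0, 0, -2], [0, 0, 0], 20],
  [[0, 0, -5], [0, 0, 0], 20],
  [[0, 0, -8], [0, 0, 0], 20],
  [[0, 0, -8], [0, 0, 0], 20],
])

```text
t: 8.12
eef_pos: [599.1, -6.6, 112.2]
orientation: [0.691, -0.154, 0.689, 0.154]
contact_force: [2.1, -1.4, 2.8]
finger_gap: 32.9
```

Request:
send_rows([
  [[0.7, -0.4, 0], [0, 0, 0], 20],
  [[0.7, -0.4, -2], [0, 0, 0], 20],
  [[0.7, -0.4, -4], [0, 0, 0], 20],
  [[0.7, -0.4, -4], [0, 0, 0], 20],
])

```text
t: 8.62
eef_pos: [600.0, -7.0, 108.2]
orientation: [0.691, -0.154, 0.689, 0.154]
contact_force: [0.1, 1.6, 3.4]
finger_gap: 33.5
```

Request:
send_rows([
  [[0, 0.4, -1], [0, 0, 0], 20],
  [[0, 0.4, -2], [0, 0, 0], 20],
  [[0, 0.4, -2], [0, 0, 0], 20],
])

```text
t: 9.0
eef_pos: [599.4, -6.3, 105.0]
orientation: [0.691, -0.153, 0.69, 0.154]
contact_force: [4.1, 1.9, -12.6]
finger_gap: 33.4
```

```bash
python3 - <<'E'
from h import *
s=r.sense(); print(s['t'],s['eef_pos'].tolist(),s['contact_force'],s['wrist_torque'],s['finger_gap'])
im=viewer.snapshot('wrist'); cv2.imwrite('pics/w6.png',cv2.resize(im[150:290,200:360,::-1],(640,560),interpolation=2))
im=viewer.snapshot('scene');cv2.imwrite('pics/s6c.png',cv2.resize(im[190:260,270:360,::-1],(720,560),interpolation=2))
E
```

```text
9.0 [599.4369684831711, -6.310448514097715, 104.9985321216862] [  4.08370721   1.86600707 -12.62576367] [ 0.84994126 -1.55006096  0.00197528] 33.44684371842491
```

View pics/w6.png

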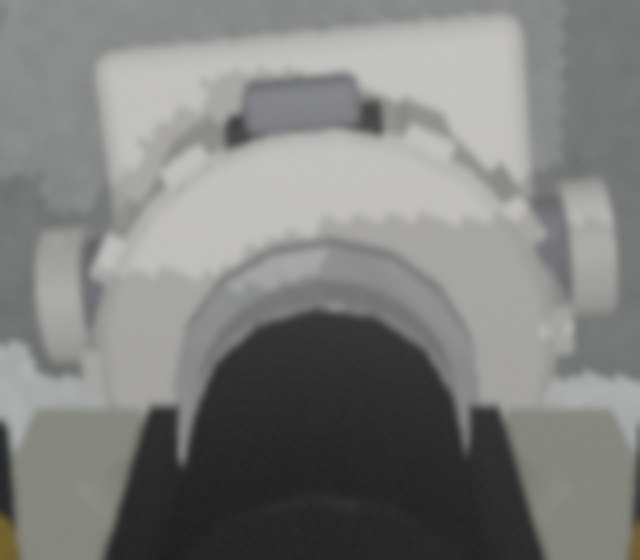

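View pics/s6c.png

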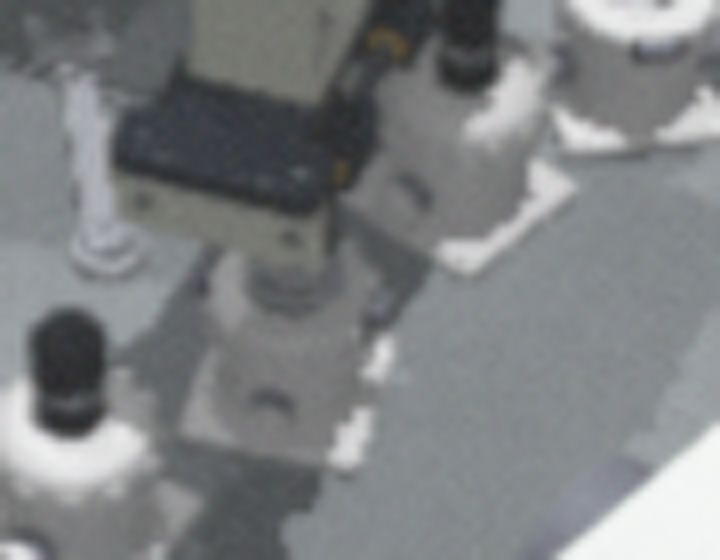

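Request:
send_rows([
  [[0.3, 0.1, -1.5], [0, 0, 0], 20],
  [[0.3, 0.1, -3], [0, 0, 0], 20],
  [[0.3, 0.1, -4.5], [0, 0, 0], 20],
  [[0.3, 0.1, -4.5], [0, 0, 0], 20],
])

```text
t: 9.6
eef_pos: [599.4, -6.3, 100.3]
orientation: [0.69, -0.153, 0.69, 0.154]
contact_force: [-0.6, -0.3, -1.8]
finger_gap: 33.8
```

Free of contact. Continue down until the flange meets the rim.

Request:
send_rows([
  [[0, 0, -0.7], [0, 0, 0], 20],
  [[0, 0, -1.4], [0, 0, 0], 20],
  [[0, 0, -1.4], [0, 0, 0], 20],
])

```text
t: 9.98
eef_pos: [599.4, -6.3, 98.9]
orientation: [0.69, -0.153, 0.69, 0.154]
contact_force: [-0.3, -1.5, -2.2]
finger_gap: 32.9
```

Request:
send_rows([
  [[0, 0, -0.6], [0, 0, 0], 20],
  [[0, 0, -1.2], [0, 0, 0], 20],
  [[0, 0, -1.2], [0, 0, 0], 20],
])

```text
t: 10.35
eef_pos: [599.6, -6.2, 98.6]
orientation: [0.691, -0.154, 0.69, 0.154]
contact_force: [-2.8, 0.8, 5.8]
finger_gap: 33.6
```

Request:
send_rows([
  [[0, 0, 0.5], [0, 0, 0], 20],
  [[0, 0, 1], [0, 0, 0], 20],
  [[0, 0, 1], [0, 0, 0], 20],
])

```text
t: 10.72
eef_pos: [599.5, -6.3, 99.3]
orientation: [0.691, -0.154, 0.69, 0.154]
contact_force: [-0.3, 0.2, -2.6]
finger_gap: 33.4
```

Request:
send_rows([
  [[0, 0, 0.5], [0, 0, 0], 20],
  [[0, 0, 1], [0, 0, 0], 20],
  [[0, 0, 1], [0, 0, 0], 20],
])

```text
t: 11.1
eef_pos: [599.5, -6.3, 100.3]
orientation: [0.691, -0.154, 0.69, 0.154]
contact_force: [1.0, -0.1, -1.9]
finger_gap: 33.4
```

Request:
send_rows([
  [[0, 0, 0.5], [0, 0, 0], 20],
  [[0, 0, 1], [0, 0, 0], 20],
  [[0, 0, 1], [0, 0, 0], 20],
])

```text
t: 11.48
eef_pos: [599.5, -6.3, 101.4]
orientation: [0.691, -0.154, 0.69, 0.154]
contact_force: [-1.5, -1.2, -2.8]
finger_gap: 33.4
```

Request:
send_rows([
  [[0, 0, 0.5], [0, 0, 0], 20],
  [[0, 0, 1], [0, 0, 0], 20],
  [[0, 0, 1], [0, 0, 0], 20],
])

```text
t: 11.85
eef_pos: [599.5, -6.4, 102.4]
orientation: [0.691, -0.154, 0.69, 0.154]
contact_force: [0.6, -0.3, -1.9]
finger_gap: 33.2
```

Request:
send_rows([
  [[0, 0, 0.5], [0, 0, 0], 20],
  [[0, 0, 0.7], [0, 0, 0], 20],
  [[0, 0, 0.7], [0, 0, 0], 20],
])

```text
t: 12.22
eef_pos: [599.4, -6.3, 103.0]
orientation: [0.691, -0.153, 0.69, 0.154]
contact_force: [-0.1, 0.3, -2.9]
finger_gap: 33.3
```

Request:
send_rows([
  [[0, 0, 0.4], [0, 0, 0], 20],
  [[0, 0, 0.7], [0, 0, 0], 20],
  [[0, 0, 0.7], [0, 0, 0], 20],
])

```text
t: 12.6
eef_pos: [599.1, -6.3, 103.3]
orientation: [0.69, -0.153, 0.69, 0.154]
contact_force: [-0.3, -0.7, -5.6]
finger_gap: 33.4
```

Request:
send_rows([
  [[0, 0, 0.6], [0, 0, 0], 20],
  [[0, 0, 1.0], [0, 0, 0], 20],
  [[0, 0, 1.0], [0, 0, 0], 20],
])

```text
t: 12.98
eef_pos: [598.5, -6.4, 103.7]
orientation: [0.69, -0.153, 0.691, 0.154]
contact_force: [0.2, -0.2, -11.6]
finger_gap: 33.5
```

Request:
send_rows([
  [[0, 0, 0.9], [0, 0, 0], 20],
  [[0, 0, 0.9], [0, 0, 0], 20],
  [[0, 0, 0.9], [0, 0, 0], 20],
  [[0, 0, 0.9], [0, 0, 0], 20],
])

```text
t: 13.48
eef_pos: [598.4, -6.4, 104.2]
orientation: [0.69, -0.153, 0.691, 0.154]
contact_force: [2.3, -1.6, -17.3]
finger_gap: 33.3
```

Request:
send_rows([
  [[0, 0, 0.2], [0, 0, 0], 20],
  [[0, 0, 0.2], [0, 0, 0], 20],
  [[0, 0, 0.2], [0, 0, 0], 20],
  [[0, 0, 0.2], [0, 0, 0], 20],
  [[0, 0, 0.2], [0, 0, 0], 20],
  [[0, 0, 0.2], [0, 0, 0], 20],
  [[0, 0, 0.2], [0, 0, 0], 20],
  [[0, 0, 0.2], [0, 0, 0], 20],
  [[0, 0, 0.2], [0, 0, 0], 20],
  [[0, 0, 0.2], [0, 0, 0], 20],
  [[0, 0, 0.2], [0, 0, 0], 20],
])

```text
t: 14.85
eef_pos: [598.3, -6.4, 104.3]
orientation: [0.69, -0.153, 0.691, 0.154]
contact_force: [3.6, -1.6, -19.9]
finger_gap: 33.9
```

```bash
python3 - <<'E'
from h import *
s=r.sense(); print(s['t'],s['eef_pos'].tolist(),s['contact_force'],s['wrist_torque'],s['finger_gap'])
E
```

```text
14.85 [598.2894559548953, -6.446357483643692, 104.30935120626614] [  3.56103552  -1.55780348 -19.88461946] [-0.40710432 -1.3295606   0.06704343] 33.87710326356117
```

Request:
send_rows([
  [[0, 0, -0.4], [0, 0, 0], 20],
  [[0, 0, -0.4], [0, 0, 0], 20],
  [[0, 0, -0.4], [0, 0, 0], 20],
])

```text
t: 15.22
eef_pos: [598.3, -6.4, 104.1]
orientation: [0.69, -0.153, 0.691, 0.154]
contact_force: [3.0, 0.4, -17.8]
finger_gap: 33.5
```

Request:
send_rows([
  [[0, 0, -0.4], [0, 0, 0], 20],
  [[0, 0, -0.4], [0, 0, 0], 20],
  [[0, 0, -0.4], [0, 0, 0], 20],
])

```text
t: 15.6
eef_pos: [598.4, -6.4, 103.9]
orientation: [0.69, -0.153, 0.691, 0.154]
contact_force: [1.8, -0.5, -14.4]
finger_gap: 33.4
```

Request:
send_rows([
  [[0, 0, 0], [0, 0, 0], 20],
  [[0, 0, 0], [0, 0, 0], 20],
  [[0, 0, 0], [0, 0, 0], 20],
  [[0, 0, 0], [0, 0, 0], 20],
  [[0, 0, 0], [0, 0, 0], 20],
])

```text
t: 16.23
eef_pos: [598.4, -6.4, 103.9]
orientation: [0.69, -0.153, 0.691, 0.154]
contact_force: [2.2, -0.2, -14.5]
finger_gap: 33.4
```

Request:
send_rows([
  [[0, 0, 0], [0, 0, 0], 20],
  [[0, 0, 0], [0, 0, 0], 20],
  [[0, 0, 0], [0, 0, 0], 20],
  [[0, 0, 0], [0, 0, 0], 20],
  [[0, 0, 0], [0, 0, 0], 20],
])

```text
t: 16.85
eef_pos: [598.4, -6.4, 103.9]
orientation: [0.69, -0.153, 0.691, 0.154]
contact_force: [1.5, -0.6, -15.4]
finger_gap: 33.1
```

Request:
send_rows([
  [[0, 0, 0], [0, 0, 0], 20],
  [[0, 0, 0], [0, 0, 0], 20],
  [[0, 0, 0], [0, 0, 0], 20],
  [[0, 0, 0], [0, 0, 0], 20],
])

```text
t: 17.35
eef_pos: [598.4, -6.4, 103.9]
orientation: [0.69, -0.153, 0.691, 0.154]
contact_force: [1.8, 0.6, -14.9]
finger_gap: 33.3
```

Request:
send_rows([
  [[0.5, 0.1, -1], [0, 0, 0], 20],
  [[1, 0.1, -2.2], [0, 0, 0], 20],
  [[1, 0.1, -3.5], [0, 0, 0], 20],
  [[1, 0.1, -4.5], [0, 0, 0], 20],
  [[1, 0.1, -4.5], [0, 0, 0], 20],
])

```text
t: 17.98
eef_pos: [599.9, -6.3, 99.8]
orientation: [0.69, -0.153, 0.69, 0.154]
contact_force: [-0.8, -1.4, -1.2]
finger_gap: 33.1
```

Request:
send_rows([
  [[0, 0, -0.5], [0, 0, 0], 20],
  [[0, 0, -1.1], [0, 0, 0], 20],
  [[0, 0, -1.1], [0, 0, 0], 20],
])

```text
t: 18.35
eef_pos: [599.9, -6.2, 98.7]
orientation: [0.69, -0.153, 0.69, 0.154]
contact_force: [0.0, -0.2, -1.2]
finger_gap: 33.0
```

Request:
send_rows([
  [[0, 0, -0.5], [0, 0, 0], 20],
  [[0, 0, -0.9], [0, 0, 0], 20],
  [[0, 0, -0.9], [0, 0, 0], 20],
])

```text
t: 18.73
eef_pos: [600.1, -6.2, 98.6]
orientation: [0.69, -0.153, 0.69, 0.154]
contact_force: [-3.7, 1.1, 5.0]
finger_gap: 33.0
```

Request:
send_rows([
  [[-0.4, 0.1, 0], [0, 0, 0], 20],
  [[-0.4, 0.1, 0], [0, 0, 0], 42],
  [[-0.4, 0.1, 0], [0, 0, 0], 65],
  [[-0.4, 0.1, 0], [0, 0, 0], 65],
  [[-0.4, 0.1, 0], [0, 0, 0], 65],
  [[-0.4, 0.1, 0], [0, 0, 0], 65],
])

```text
t: 19.48
eef_pos: [599.7, -6.1, 98.6]
orientation: [0.69, -0.153, 0.69, 0.154]
contact_force: [-0.3, -0.3, -0.1]
finger_gap: 56.6
```

Request:
send_rows([
  [[0, 0, 15], [0, 0, 0], 65],
  [[0, 0, 40], [0, 0, 0], 65],
  [[0, 0, 80], [0, 0, 0], 65],
  [[0, 0, 110], [0, 0, 0], 65],
  [[20, 9, 120], [0, 0, 0], 65],
  [[40, 18, 120], [0, 0, 0], 65],
  [[40, 18, 120], [0, 0, 0], 65],
  [[40, 18, 120], [0, 0, 0], 65],
])

```text
t: 20.48
eef_pos: [639.4, 11.8, 219.0]
orientation: [0.69, -0.153, 0.69, 0.154]
contact_force: [-0.4, 0.1, -0.5]
finger_gap: 57.0
```

```bash
python3 - <<'E'
from h import *
s=r.sense(); print(s['t'],s['eef_pos'].tolist(),s['contact_force'],s['finger_gap'])
im=viewer.snapshot('wrist'); cv2.imwrite('pics/w7.png',im[:,:,::-1])
c=cam('wrist',s);print(proj(c,[[599.5,-5.8,70],[599.5,-5.8,152]]))
for n in('scene','top'):
  im=viewer.snapshot(n);cv2.imwrite(f'pics/{n}7.png',im[:,:,::-1])
cv2.imwrite('pics/s7c.png',cv2.resize(viewer.snapshot('scene')[170:280,240:380,::-1],(700,550),interpolation=2))
E
```

```text
20.475 [639.4052422460693, 11.814957256554052, 219.00676123469538] [-0.38512281  0.14894893 -0.477643  ] 56.99285747034361
[[281.73186026 140.78154955]
 [282.19290936 155.20979569]]
```

View pics/w7.png

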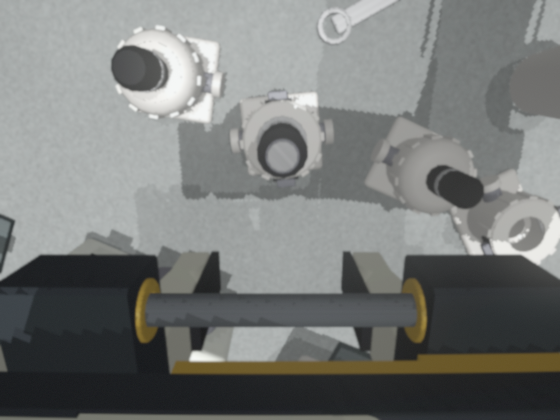

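View pics/s7c.png

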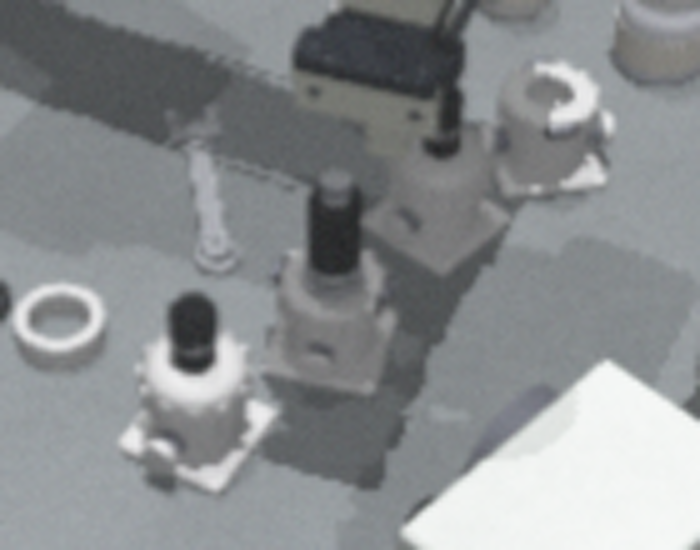

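View pics/top7.png

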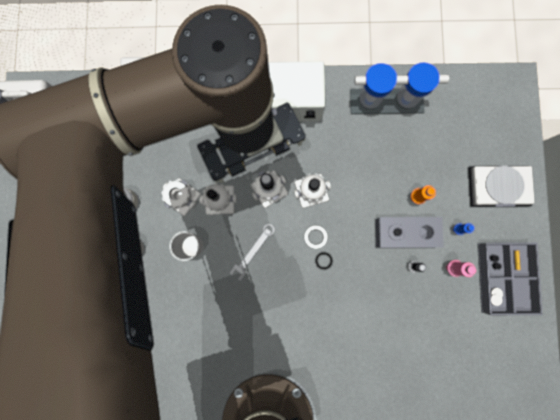

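```bash
python3 - <<'E'
from h import *
s=r.sense();W=cam('wrist',s);S=cam('scene')
i=cv2.imread('pics/w7.png')[100:190,220:340];cv2.imwrite('pics/w7c.png',cv2.resize(i,(720,540),interpolation=2))
i=cv2.imread('pics/scene7.png')[195:245,280:340];cv2.imwrite('pics/s7d.png',cv2.resize(i,(720,600),interpolation=2))
E
```

```text
(no output)
```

View pics/w7c.png

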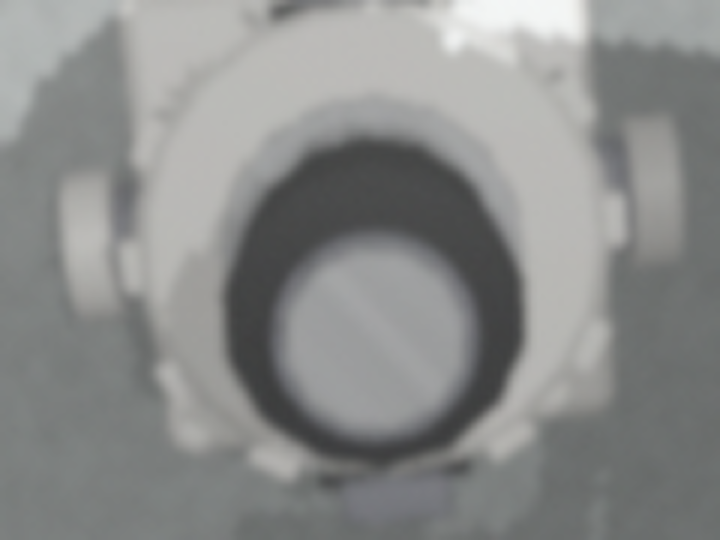

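View pics/s7d.png

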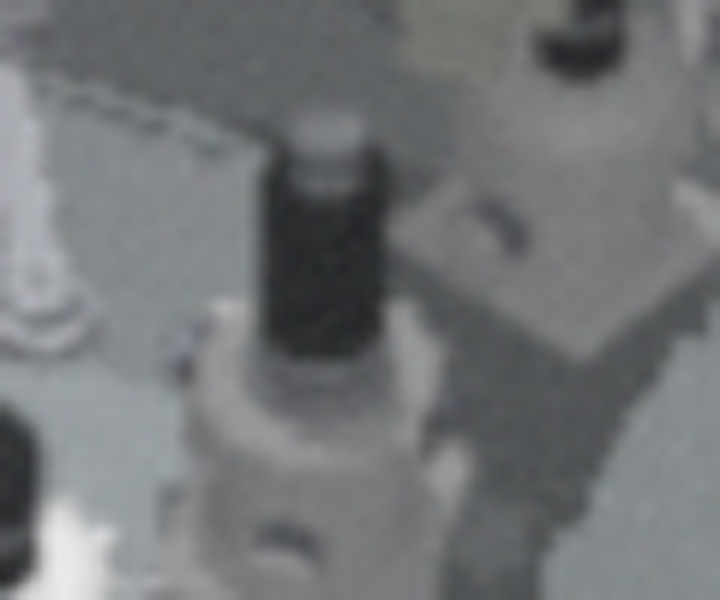

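```bash
python3 - <<'E'
from h import *
print(proj(cam('scene'),[[599.5,-5.8,152],[599.5,-5.8,147]]), 'seen', 280+328/12-.4,195+125/12-.4)
print(r.sign_off())
E
```

```text
[[306.86507727 205.47953277]
 [306.8314387  206.67735713]] seen 306.93333333333334 205.01666666666665
the job is handed in; nothing more can be done
None
```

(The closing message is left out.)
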